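# Draw the sprung sampling probe out to its mark and hold it

### The arm

A 7-joint arm with a two-finger parallel gripper is mounted at the origin on the work surface. World frame = base frame: x ahead of the robot, y to its left, z up, the work surface at z = 0. Lengths are in m, angles in rad, forces in N, time in s.
With the tool pointing down it reaches from about 0.4 to 0.9 m from the base axis. Payload 5.5 kg.
Tool frame: the origin (TCP) lies midway between the tips of the shut fingers; the grasp point (between the pads) lies 19 mm behind it; z points along the fingers, y is the line along which they close (so a half turn about z gives the same grasp; the last joint's range is limited). The gripper opens to 85 mm and grips with 20 to 120 N. Pads are 22 mm wide; open, the fingers measure 114 mm over their backs; the gripper's body (76 mm by 85 mm) begins 54 mm behind the grasp point. The pads swing forward as they close: fully open they stand 13 mm farther back than shut.
Start: joints at [-0.837, 0.501, -0.427, 1.55, 0.221, 1.138, -0.21], TCP at [0.295, 0.579, 0.202] pointing down, gripper open.
Joint ranges: [-2.88, 2.88], [-0.31, 2.03], [-1.54, 1.56], [0.2, 2.42], [-1.41, 4.55], [0.19, 2.02], [-2.57, 2.57]. Speed limits (rad/s): [2.57, 2.57, 3.14, 3.14, 3.14, 3.14, 3.14].

### API

Orientations are given as a unit quaternion [w, x, y, z].
In Python, from station import manip gives the robot as it stands.
- The arm moves only by the shell command python3 -m handwheel 'ROWS' [FORCE]. ROWS is JSON, a list of rows, each an object of numbers: "x", "y", "z": the shift along the tool's x, y, z in cm; "rx", "ry", "rz": the turn, a rotation vector about the tool's x, y, z in degrees; "claw": the closure, from 0 (fully open) to 1 (shut). In form: [{"x": .., "y": .., "z": .., "rx": .., "ry": .., "rz": .., "claw": ..}, ...]. A call has 1 to 5 rows; each row shifts and turns the commanded pose from where the row before left it, along the tool's axes as they then stand; what a row does not reach is not made up. A row lasts 1/8 s, in which the tool goes at most 62.5 mm and 10.7 degrees, less where a joint would pass 70% of its speed; a pose out of reach is approached as far as the arm can. A call is refused whole if a number of a shift passes 6.25 or a number of a turn 10.7, either way. A call with a gripper value outside its range is refused whole. The fingers move at their own pace and stop on an object; FORCE is the grip in N (left out, the last holds). Time passes only in rows, so rows that do not move let the fingers close. It gives the time, the measured TCP pose, the force, the opening and the grip force at its end, in the units of the state.
- manip.read_state(): the state, without advancing time (a new reading comes with each control period).
- manip.grab_frame(name): name is "scene" or "top" or "wrist"; returns the picture (400x640x3 uint8, blue, green, red); there is no depth.
- manip.camera_model(name): a dict with "fx", "fy", "cx", "cy" (pixels), "world_to_cam" (4x4, takes a point from world to camera coordinates). Camera axes: x right, y down, z forward; pixel columns grow to the right and rows downward; lengths in m; the calibration is good to about 2 mm. A picture is of the moment at which its call begins: read the wrist's pose just before it. camera_model takes no time and is no camera call; for the wrist camera it gives the pose at the moment of the call.
- manip.hand_in(): hands the job in; it is judged then, once.
The state is a dict: "time_s": time; "qpos": joint angles; "qvel": joint speeds; "joint_efforts": joint torques, N m; "eef_pos": TCP position; "tool_rot": TCP orientation; "contact_force": force on the tool from outside, world axes, zero at the start; "ft_torque": the same for the moment, N m; "opening": opening from 0.0 (shut) to 1.0 (fully open); "gripper_force": force on a finger pad.
Only numpy, scipy, OpenCV 4.12 (cv2) and the standard library are available. Lean on these libraries where they do the work, as an engineer would, in place of code of your own. Each camera call takes 0.05 s, during which the arm holds its last target. There are 200 camera calls.

### The job

A thin glass vial is standing in the way of the sampler's telescoping probe rod: pick it up with a light grip, keep it upright, and set it down gently, standing in the shallow steel tray beside the vial already there. Then take the rod's upright pull pin, draw the rod out against its spring until its pointer is in line with the mark clip's blade, and finish while still holding it there. Leave the other things where they are.

Things in the scene. Friction and masses are not known exactly. Their poses are not given: they have to be found in the camera images.
- sampler: Fixed device: base 200 x 90 x 12 mm, pale blue housing 55 mm high, horizontal telescoping tube, axis 36 mm above the table in the device's x-z plane. Origin: centre of the base's underside, on the table. The rod draws out along the device's +x (z up) from the tube's mouth at x = 100 mm. A 5 mm high scale bar lies on the -y side of the rod's lane (y = -45 to -65 mm, x = 90 to 300 mm).
- rod: Sprung rod: end block 24 mm wide (25-47 mm above the table) with an upright steel pull pin, 16 mm diameter, 47-106 mm above the table, black cap 20 mm across up to 112 mm. Origin: pin's axis at table height, axes as the sampler's. Home: x = 130 mm in the sampler's frame; draws out along its +x by at most 165 mm. Spring pulls back with 2.3 N at home plus 45 N/m; it slides back if let go.
- pointer (a point): Tip of the black pointer, a 4 mm wide bar on the rod's end block that points sideways (sampler's -y), tip 36 mm from the rod's axis, top face 44 mm above the table. It moves with the rod and has the same sampler x as the pull pin's axis.
- mark: The mark clip: black, fixed on the scale bar, with a 4 mm wide blade at pointer height (38-44 mm above the table) pointing at the rod. Axes parallel to the sampler's; origin on the table under the rod's axis line, so the rod is at the mark when the pointer's x in this frame is 0. The mark is 90 to 130 mm of travel from home.
- mark_tip (a point): Tip of the mark clip's blade, 40 mm to the sampler's -y of the rod's axis, 44 mm above the table. In line: pointer and blade tip to tip, same place along the rod's direction.
- vial: The vial to clear: thin amber glass, 26 mm diameter, 90 mm tall (sides straight to 70 mm; white cap 22 mm wide from 76 mm), about 45 g, on the table in front of the rod, 75 to 95 mm from the pull pin. Origin: centre of its underside, z up. It breaks if the contact forces of both fingers add up to over 75 N, if tipped, or if dropped more than about 10 mm.
- tray: Fixed shallow steel tray, 130 (x) x 170 (y) mm outside, walls 3 mm thick and 14 mm high, floor 3 mm above the table. Origin: centre of its underside. A vial already stands in its +y half, about 45 mm from the middle; its -y half is free (for instance 35 mm to -y of the middle).
- tray_vial: Bystander: a vial like the other, standing in the tray's +y half. Origin: centre of its underside.
- reagent_bottle: Bystander: amber bottle, 60 mm in diameter, 130 mm tall. Origin: centre of its underside.
- beaker: Bystander: white beaker, 70 mm in diameter, 85 mm tall. Origin: centre of its underside.
- driver: Bystander: screwdriver 160 mm long lying on the table near the robot's right.
- weight: Bystander: brass weight, 36 mm in diameter, 35 mm tall. Origin: centre of its underside.

How it is judged:
By the outcome, as a careful person would: the job done as asked, in the order asked, and still so for the second after the job is handed in, while the arm keeps its last pose, push and grip.
It also fails if it takes over 64 s, if anything falls off the work surface, if the arm or the gripper's body presses on something with over 40 N, if the wrist force passes 120 N, or if a joint passes its speed limit or range.

## Working session

There is one attempt and no reset: what is moved stays moved. The work goes in short steps, Python scripts to look and compute and a shell command to move; the robot and the scene stay as the last step left them, time stands still between calls to the robot, and variables do not carry over. Pictures are saved under pics/ and viewed, at most 12 in all, crops included, and the job is handed in when it is done.

```bash
mkdir -p pics; ls
cat > h.py <<'E'
import numpy as np,cv2
from station import manip
def ray(name,u,v,z,m=None):
    m=m or manip.camera_model(name); T=np.array(m["world_to_cam"]); R=T[:3,:3]; c=-R.T@T[:3,3]
    d=R.T@np.array([(u-m["cx"])/m["fx"],(v-m["cy"])/m["fy"],1]); return c+d*(z-c[2])/d[2]
def proj(name,p,m=None):
    m=m or manip.camera_model(name); q=(np.array(m["world_to_cam"])@np.r_[p,1])[:3]
    return np.array([m["fx"]*q[0]/q[2]+m["cx"],m["fy"]*q[1]/q[2]+m["cy"]])
E
python3 - <<'E'
from h import *
np.set_printoptions(precision=3,suppress=True)
s=manip.read_state();print(s)
for n in("top","scene"):
    f=manip.grab_frame(n);cv2.imwrite(f"pics/{n}0.png",f);m=manip.camera_model(n);T=np.array(m["world_to_cam"]);print(n,m["fx"],-T[:3,:3].T@T[:3,3],T[:3,:3].tolist())
E
```

```text
pics
{'time_s': 0.0, 'qpos': array([-0.837,  0.502, -0.427,  1.551,  0.221,  1.138, -0.21 ]), 'qvel': array([ 0.002, -0.001,  0.002, -0.001, -0.002, -0.   ,  0.   ]), 'joint_efforts': array([  0.001, -56.953,  -5.815, -28.093,   0.011,   0.012,  -0.   ]), 'eef_pos': array([0.295, 0.579, 0.201]), 'tool_rot': array([-0.   ,  0.233,  0.972, -0.001]), 'contact_force': array([ 0.127,  0.166, -0.144]), 'ft_torque': array([-0.018, -0.005, -0.021]), 'gripper_force': 0.0, 'opening': 0.9987454265105721}
top 364.35123694557984 [ 0.357 -0.008  0.958] [[0.12124723385063067, -0.9926179109288713, -0.0029649935537341475], [-0.9666085206738434, -0.11738979986017078, -0.227788504208429], [0.2257588891811237, 0.03048471407102719, -0.9737061189926418]]
scene 494.56550705144525 [1.043 0.953 0.807] [[-0.8818499032393345, 0.4715069215173132, 0.004687335921642137], [0.2654327467827168, 0.5046005753528677, -0.8215374101578925], [-0.3897258075777869, -0.7232285132064563, -0.5701353458548423]]
```

View pics/top0.png

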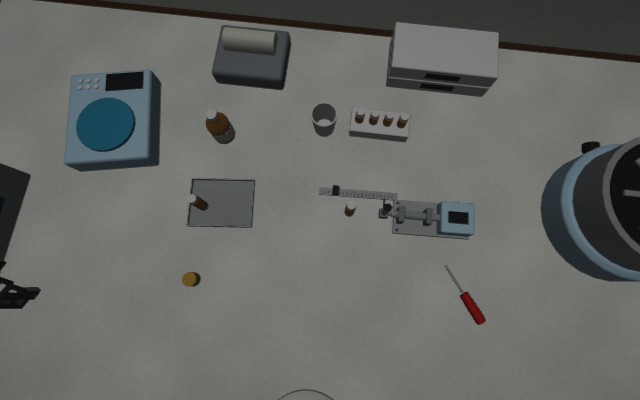

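View pics/scene0.png

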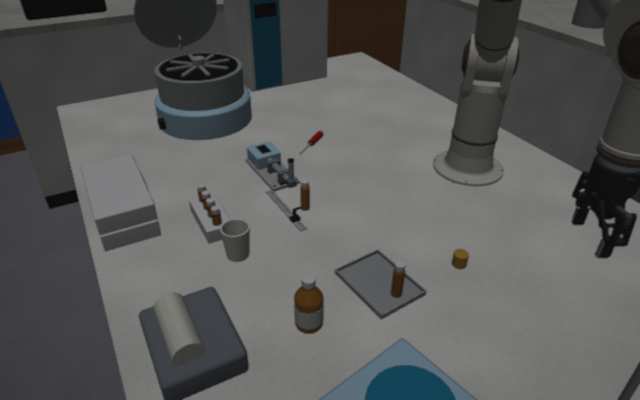

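The top view shows the sampler at (430,218) with its rod pointing image-left (world +y). The pin is at about (386,210), the vial at (350,210), the clip at (336,190), and the tray at (221,203) with its vial at (198,202). The scene view agrees with this.

Run:
```python
from h import *
a=cv2.imread("pics/top0.png")[170:250,310:480];b=cv2.imread("pics/scene0.png")[135:235,235:335]
a=cv2.resize(a,None,fx=4.7,fy=4.7,interpolation=2)[:290]; 
a=cv2.convertScaleAbs(a,alpha=1.6)
c=cv2.imread("pics/top0.png")[170:240,180:264];c=cv2.convertScaleAbs(cv2.resize(c,None,fx=4,fy=4,interpolation=2),alpha=1.6)
b=cv2.convertScaleAbs(cv2.resize(b,None,fx=3,fy=3,interpolation=2),alpha=1.6)
o=np.zeros((600,800,3),np.uint8);o[:290,:a.shape[1]]=a[:,:800];o[295:595,:300]=b;o[300:300+c.shape[0],320:320+c.shape[1]]=c
cv2.imwrite("pics/c0.png",o)
```

```text
(no output)
```

View pics/c0.png

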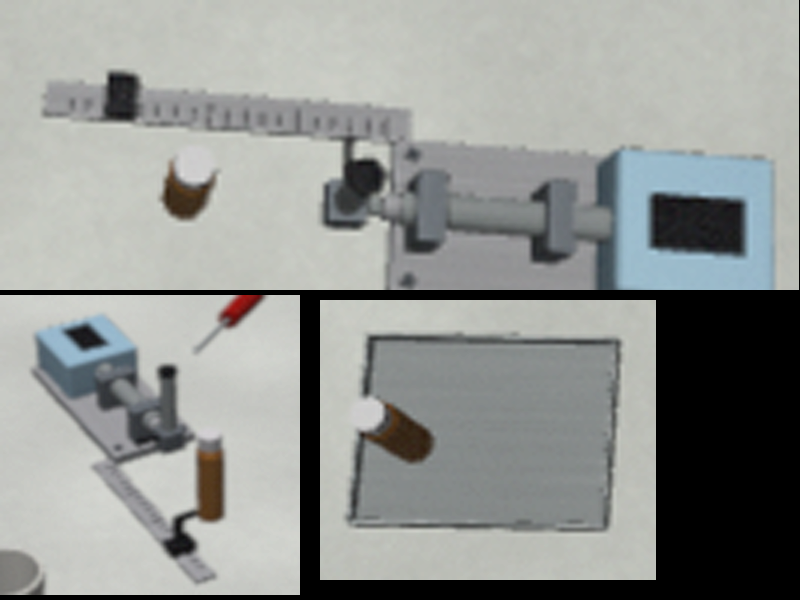

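The crop gives these full-image pixels:
- **Vial cap:** (351.7,205.1)
- **Vial foot:** (349.8,214)
- **Pin cap:** (388.1,207.7)
- **Tray corners:** (192.5,179), (255,180), (252,227), (187.5,225.5)
- **Tray vial cap:** (191.8,198.3)
- **Blade:** near scene pixel (300,208)

Run:
```python
from h import *
np.set_printoptions(precision=4,suppress=True)
P=lambda l,u,v,z,n="top":print(l,ray(n,u,v,z)[:2])
P("cap",351.7,205.1,.09);P("foot",349.8,214,.0);P("pin",388.1,207.7,.112)
for u,v in((192.5,179.25),(255,180.25),(251.75,227),(187.5,225.5)):P("tray",u,v,.014)
P("tvial",191.75,198.25,.09)
P("barL",310+45/4.7,170+80/4.7,.005);P("barR",310+410/4.7,170+110/4.7,.005)
P("base near corner",310+388/4.7,170+290/4.7,.006);P("base far",310+397/4.7,170+140/4.7,.012)
P("house",310+617/4.7,170+150/4.7,.055);P("house",310+773/4.7,170+160/4.7,.055)
P("blade",300,208.3,.044,"scene");P("clip",310+122/4.7,170+80/4.7,.02)
P("scene vial",235+210/3,135+140/3,.09,"scene");P("scene pin",235+168/3,135+(372-295)/3,.112,"scene")
# gripper orientation
from scipy.spatial.transform import Rotation as R
q=manip.read_state()["tool_rot"];print(R.from_quat(np.roll(q,-1)).as_matrix())
m=manip.camera_model("wrist");T=np.array(m["world_to_cam"]);print(m["fx"],-T[:3,:3].T@T[:3,3],T[:3,:3])
```

```text
cap [ 0.5499 -0.0473]
foot [ 0.545  -0.0488]
pin [ 0.5492 -0.1326]
tray [0.5859 0.3832]
tray [0.6035 0.2152]
tray [0.477  0.2027]
tray [0.4605 0.3705]
tvial [0.5197 0.3436]
barL [0.6081 0.0405]
barR [ 0.6156 -0.1694]
base near corner [ 0.5104 -0.165 ]
base far [ 0.5953 -0.1623]
house [ 0.5933 -0.2736]
house [ 0.5979 -0.3573]
blade [0.5884 0.0052]
clip [ 0.6094 -0.0036]
scene vial [ 0.5504 -0.0398]
scene pin [ 0.5516 -0.1225]
[[-0.8913  0.4535 -0.0009]
 [ 0.4535  0.8913 -0.0015]
 [ 0.0001 -0.0018 -1.    ]]
289.6949325339255 [0.2337 0.6113 0.3726] [[ 0.4542  0.8909 -0.0009]
 [ 0.8577 -0.437   0.2711]
 [ 0.2411 -0.1239 -0.9626]]
```

```bash
python3 -m handwheel '[{"rz":10.2},{"rz":10.2},{"rz":10.2},{"rz":10.2},{"rz":10.2}]' 20 && python3 -m handwheel '[{"rz":10.2},{"x":-3,"y":1},{"x":-5,"y":2},{"x":-6,"y":2.2},{"x":-6,"y":2.2}]' && python3 -m handwheel '[{"x":-6,"y":2.2},{"x":-6,"y":2.2},{"x":-6,"y":2.2},{"x":-6,"y":2.2},{"x":-6,"y":2.2}]' && python3 -m handwheel '[{"x":-6,"y":2.2},{"x":-4,"y":1.5},{"x":-2,"y":1},{"x":0},{"x":0}]'
python3 - <<'E'
from h import *
import json
s=manip.read_state();m=manip.camera_model("wrist");f=manip.grab_frame("wrist");cv2.imwrite("pics/w1.png",f)
json.dump({k:np.array(v).tolist() for k,v in m.items()},open("w1.json","w"));print(s["eef_pos"],s["tool_rot"],s["time_s"])
E
```

```text
[0.29453368 0.57868367 0.20124731] [-2.49203613e-04  2.33167291e-01  9.72436240e-01 -8.43047858e-04] 0.1invalid input at $[0]: expected keys x, y, z, rx, ry, rz, claw
```

View pics/w1.png

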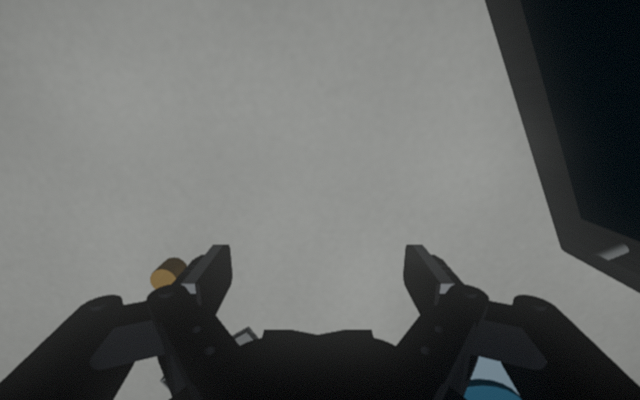

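Nothing moved: every row has to carry all the keys. The frame shows only the fingers and the weight at (170,272).

```bash
python3 -m handwheel '[{"x":0,"y":0,"z":0,"rx":0,"ry":0,"rz":10.2,"claw":0},{"x":0,"y":0,"z":0,"rx":0,"ry":0,"rz":10.2,"claw":0},{"x":0,"y":0,"z":0,"rx":0,"ry":0,"rz":10.2,"claw":0},{"x":0,"y":0,"z":0,"rx":0,"ry":0,"rz":10.2,"claw":0},{"x":0,"y":0,"z":0,"rx":0,"ry":0,"rz":10.2,"claw":0}]' 20 && python3 -m handwheel '[{"x":0,"y":0,"z":0,"rx":0,"ry":0,"rz":10.2,"claw":0},{"x":-3,"y":1,"z":0,"rx":0,"ry":0,"rz":0,"claw":0},{"x":-5,"y":2,"z":0,"rx":0,"ry":0,"rz":0,"claw":0},{"x":-5,"y":2,"z":0,"rx":0,"ry":0,"rz":0,"claw":0},{"x":-5,"y":2,"z":0,"rx":0,"ry":0,"rz":0,"claw":0}]'
```

```text
time_s: 0.78
eef_pos: [0.2947, 0.579, 0.2017]
tool_rot: [0.0, 0.631, 0.775, -0.0]
contact_force: [0.0, -0.5, 0.4]
opening: 0.997
gripper_force: 0.0
time_s: 1.4
eef_pos: [0.3709, 0.3999, 0.2019]
tool_rot: [0.0, 0.696, 0.718, -0.0]
contact_force: [1.6, -0.5, -0.1]
opening: 1.002
gripper_force: 0.0
```

```bash
python3 -m handwheel '[{"x":-5.5,"y":2,"z":0,"rx":0,"ry":0,"rz":0,"claw":0},{"x":-5.5,"y":2,"z":0,"rx":0,"ry":0,"rz":0,"claw":0},{"x":-5.5,"y":2,"z":0,"rx":0,"ry":0,"rz":0,"claw":0},{"x":-5.5,"y":2,"z":0,"rx":0,"ry":0,"rz":0,"claw":0},{"x":-5.5,"y":2,"z":0,"rx":0,"ry":0,"rz":0,"claw":0}]' && python3 -m handwheel '[{"x":-5.5,"y":2,"z":0,"rx":0,"ry":0,"rz":0,"claw":0},{"x":-5.5,"y":2,"z":0,"rx":0,"ry":0,"rz":0,"claw":0},{"x":-4.6,"y":1.6,"z":0,"rx":0,"ry":0,"rz":0,"claw":0},{"x":-2,"y":0.7,"z":0,"rx":0,"ry":0,"rz":0,"claw":0},{"x":0,"y":0,"z":0,"rx":0,"ry":0,"rz":0,"claw":0}]'
cat > look.py <<'E'
import sys,json
from h import *
n=sys.argv[1];c=sys.argv[2] if len(sys.argv)>2 else "wrist"
s=manip.read_state();m=manip.camera_model(c);f=manip.grab_frame(c);cv2.imwrite(f"pics/{n}.png",cv2.convertScaleAbs(f,alpha=1.6))
json.dump({k:np.array(v).tolist() for k,v in m.items()},open(n+".json","w"));print(s["eef_pos"],s["tool_rot"],s["time_s"])
E
python3 look.py w2
```

```text
time_s: 2.02
eef_pos: [0.4796, 0.1282, 0.2023]
tool_rot: [0.0, 0.696, 0.718, 0.0]
contact_force: [0.1, 0.7, 0.3]
opening: 1.003
gripper_force: 0.0
time_s: 2.65
eef_pos: [0.5477, -0.0461, 0.2019]
tool_rot: [0.0, 0.697, 0.717, -0.0]
contact_force: [0.1, -0.9, -0.6]
opening: 0.997
gripper_force: 0.0
[ 0.54773544 -0.04606401  0.2018503 ] [ 2.42062309e-05  6.97154158e-01  7.16921119e-01 -4.34663512e-04] 2.65
```

View pics/w2.png

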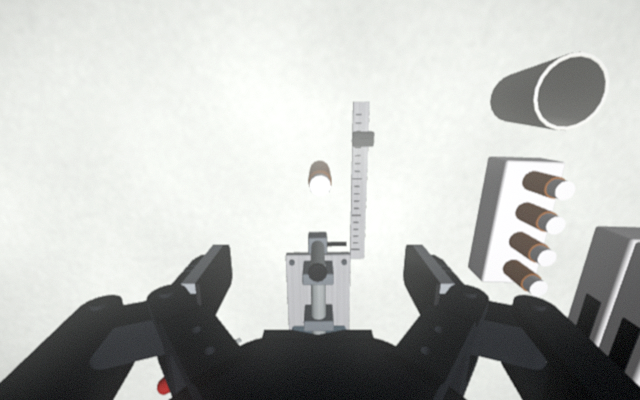

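The wrist view shows the vial cap at (320,185), the pin cap at (318,270), the pointer tip at (346,243) and the clip at (363,139).

Run:
```python
from h import *
import json
np.set_printoptions(precision=4,suppress=True)
m=json.load(open("w2.json"));f=cv2.imread("pics/w2.png");g=cv2.cvtColor(f,6);hsv=cv2.cvtColor(f,40)
W=lambda u,v,z:ray("wrist",u,v,z,m)[:2]
br=((hsv[...,1]>60)&(hsv[...,2]<200)).astype(np.uint8);br[:,:290]=0;br[:,350:]=0;br[:150]=0;br[205:]=0
x,y,w,h=cv2.boundingRect(br);print("brown",x,y,w,h)
print(g[155:200:3,304:336:2])
print("clip");print(g[128:150,344:378:2])
print("pointer");print(g[238:249,322:352:2])
for l,u,v,z in(("cap",319.5,185,.09),("pin",318,270,.112),("ptr",346,243.5,.044)):print(l,W(u,v,z))
for l,u,v in(("barTL",353,102),("barTR",369,102),("barBL",350,259),("barBR",365,259)):print(l,W(u,v,.005))
```

```text
brown 325 172 5 6
[[250 250 253 252 252 252 252 253 253 254 253 252 250 252 253 253]
 [253 252 250 250 252 252 253 254 253 253 253 252 250 252 252 250]
 [252 251 250 252 250 222 191 164 169 182 222 253 254 252 253 253]
 [252 252 252 245 176 146 148 150 150 150 148 164 247 253 252 253]
 [252 253 254 197 142 143 147 145 145 147 148 143 177 252 252 253]
 [250 251 244 155 138 140 144 147 150 148 145 140 141 236 254 252]
 [252 250 234 134 142 146 149 149 153 156 153 147 141 203 255 253]
 [252 253 209 133 138 175 228 242 250 244 216 170 146 168 252 254]
 [252 253 166 146 240 255 255 255 255 255 255 255 206 146 247 253]
 [252 253 174 221 255 255 255 255 255 255 255 255 255 192 247 253]
 [252 253 231 253 255 255 255 255 255 255 255 255 255 231 248 253]
 [250 252 252 250 255 255 255 255 255 255 255 255 255 251 253 254]
 [249 250 253 239 255 255 255 255 255 255 255 255 247 250 254 254]
 [252 250 252 253 252 254 255 255 255 255 255 253 254 253 253 254]
 [252 252 253 254 254 253 252 253 253 254 253 253 252 250 253 253]]
clip
[[250 249 250 248 195 212 214 212 212 210 210 219 230 250 249 247 247]

[... 1651 characters left out ...]
 248 250 252 252 253 253 252 254 188]
 [157 161 156 209 210 202 200 199 202 202 202 204 224 254 186]
 [147 160 145 135 132 120 119 119 119 119 117 120 191 254 189]
 [132 159 139  84  84  77  77  81  79  82  80  77 175 254 190]
 [127 156 139  72  78  79  77  80  78  80  76  75 175 254 190]
 [121 152 141 106 107 123 126 124 126 124 124 124 186 254 190]
 [125 148 145 178 183 212 216 217 220 218 217 213 228 254 191]
 [122 140 161 233 236 250 252 253 254 253 253 252 250 254 190]
 [122 141 167 252 254 254 254 254 255 255 255 254 254 255 183]]
cap [ 0.55   -0.0423]
pin [ 0.5508 -0.125 ]
ptr [ 0.5855 -0.1262]
barTL [0.5885 0.0417]
barTR [0.6079 0.0423]
barBL [ 0.5971 -0.1675]
barBR [ 0.6181 -0.167 ]
```

```bash
python3 -m handwheel '[{"x":0.1,"y":0.1,"z":3,"rx":0,"ry":0,"rz":0,"claw":0},{"x":0.1,"y":0.1,"z":4,"rx":0,"ry":0,"rz":0,"claw":0},{"x":0,"y":0,"z":4,"rx":0,"ry":0,"rz":0,"claw":0.2},{"x":0,"y":0,"z":3,"rx":0,"ry":0,"rz":0,"claw":0.4},{"x":0,"y":0,"z":2,"rx":0,"ry":0,"rz":0,"claw":0.4}]' 20 && python3 -m handwheel '[{"x":0,"y":0,"z":1,"rx":0,"ry":0,"rz":0,"claw":0.4},{"x":0,"y":0,"z":0.4,"rx":0,"ry":0,"rz":0,"claw":0.4},{"x":0,"y":0,"z":0,"rx":0,"ry":0,"rz":0,"claw":0.4}]'; python3 look.py w3
```

```text
time_s: 3.32
eef_pos: [0.5482, -0.039, 0.0405]
tool_rot: [-0.001, 0.695, 0.719, -0.0]
contact_force: [-0.5, -0.2, -1.0]
opening: 0.598
gripper_force: 0.0
time_s: 3.7
eef_pos: [0.5501, -0.0414, 0.0287]
tool_rot: [0.0, 0.696, 0.719, 0.0]
contact_force: [-0.0, -0.1, -0.1]
opening: 0.603
gripper_force: 0.0
[ 0.55009272 -0.04135128  0.02867404] [1.49761984e-04 6.95519777e-01 7.18506863e-01 3.24505364e-04] 3.7
```

View pics/w3.png

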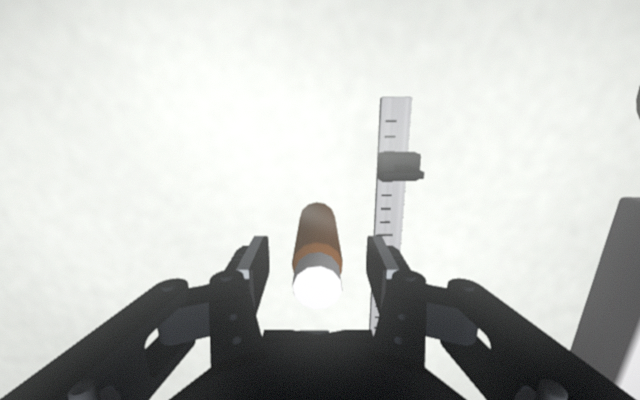

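The vial sits at column 318, centred between the pads (269 and 367). I'll check its offset along tool x.

Run:
```python
from h import *
import json
m=json.load(open("w3.json"));f=cv2.imread("pics/w3.png");g=cv2.cvtColor(f,6)
w=(g>252).astype(np.uint8);w[:, :285]=0;w[:,350:]=0;w[:262]=0;w[312:]=0
n,l,st,c=cv2.connectedComponentsWithStats(w);i=l[285,318];print(st[i],c[i]);print(ray("wrist",*c[i],.09,m), proj("wrist",[.550,-.044,.09],m))
br=((cv2.cvtColor(f,40)[...,1]>90)).astype(np.uint8);br[:,:285]=0;br[:,350:]=0;x,y,ww,h=cv2.boundingRect(br);print(x,y,ww,h,ray("wrist",318,y,0,m))
s=manip.read_state();print(s["eef_pos"])
```

```text
[ 294  267   48   42 1522] [317.40604468 287.85413929]
[ 0.55050292 -0.04268865  0.09      ] [316.15017485 290.47806368]
285 243 63 157 [ 0.55163134 -0.06271565  0.        ]
[ 0.55036964 -0.04159416  0.02895419]
```

```bash
python3 -m handwheel '[{"x":-0.1,"y":0,"z":0,"rx":0,"ry":0,"rz":0,"claw":0.5},{"x":0,"y":0,"z":0,"rx":0,"ry":0,"rz":0,"claw":0.6},{"x":0,"y":0,"z":0,"rx":0,"ry":0,"rz":0,"claw":0.65},{"x":0,"y":0,"z":0,"rx":0,"ry":0,"rz":0,"claw":0.7},{"x":0,"y":0,"z":0,"rx":0,"ry":0,"rz":0,"claw":0.72}]' 20 && python3 -m handwheel '[{"x":0,"y":0,"z":0,"rx":0,"ry":0,"rz":0,"claw":0.76},{"x":0,"y":0,"z":0,"rx":0,"ry":0,"rz":0,"claw":0.8},{"x":0,"y":0,"z":0,"rx":0,"ry":0,"rz":0,"claw":0.8}]' 20
```

```text
time_s: 4.38
eef_pos: [0.55, -0.0429, 0.0285]
tool_rot: [0.0, 0.696, 0.718, 0.0]
contact_force: [-1.1, 0.1, 3.4]
opening: 0.29
gripper_force: 19.6
time_s: 4.75
eef_pos: [0.55, -0.0429, 0.0284]
tool_rot: [0.0, 0.696, 0.718, 0.0]
contact_force: [-0.7, 0.1, 5.0]
opening: 0.294
gripper_force: 19.8
```

```bash
python3 -m handwheel '[{"x":0,"y":0,"z":-0.4,"rx":0,"ry":0,"rz":0,"claw":0.8},{"x":0,"y":0,"z":-1,"rx":0,"ry":0,"rz":0,"claw":0.8},{"x":0,"y":0,"z":-2,"rx":0,"ry":0,"rz":0,"claw":0.8},{"x":0,"y":0,"z":-2.5,"rx":0,"ry":0,"rz":0,"claw":0.8},{"x":0,"y":0,"z":-2,"rx":0,"ry":0,"rz":0,"claw":0.8}]' && python3 -m handwheel '[{"x":1,"y":0,"z":-1,"rx":0,"ry":0,"rz":0,"claw":0.8},{"x":2,"y":0,"z":-0.5,"rx":0,"ry":0,"rz":0,"claw":0.8},{"x":3,"y":0,"z":0,"rx":0,"ry":0,"rz":0,"claw":0.8},{"x":3,"y":0,"z":0,"rx":0,"ry":0,"rz":0,"claw":0.8},{"x":3,"y":0,"z":0,"rx":0,"ry":0,"rz":0,"claw":0.8}]' && python3 -m handwheel '[{"x":3,"y":0,"z":0,"rx":0,"ry":0,"rz":0,"claw":0.8},{"x":2,"y":0,"z":0,"rx":0,"ry":0,"rz":0,"claw":0.8},{"x":1,"y":0,"z":0,"rx":0,"ry":0,"rz":0,"claw":0.8},{"x":0,"y":0,"z":0,"rx":0,"ry":0,"rz":0,"claw":0.8},{"x":0,"y":0,"z":0,"rx":0,"ry":0,"rz":0,"claw":0.8}]'; python3 look.py w4; python3 look.py t4 top
```

```text
time_s: 5.38
eef_pos: [0.55, -0.0429, 0.1085]
tool_rot: [0.0, 0.696, 0.718, 0.0]
contact_force: [0.5, 0.4, -0.9]
opening: 0.287
gripper_force: 19.8
time_s: 6.0
eef_pos: [0.5452, 0.0789, 0.1219]
tool_rot: [-0.0, 0.696, 0.719, -0.0]
contact_force: [0.8, -0.1, -1.7]
opening: 0.292
gripper_force: 19.8
time_s: 6.62
eef_pos: [0.5442, 0.1355, 0.1221]
tool_rot: [0.0, 0.696, 0.718, -0.0]
contact_force: [0.3, 0.1, -1.6]
opening: 0.293
gripper_force: 19.8
[0.54415574 0.13551323 0.12211708] [ 2.43961246e-04  6.96346234e-01  7.17705886e-01 -3.52264975e-04] 6.625
[0.54421726 0.13542946 0.12215984] [ 2.24855683e-04  6.96478713e-01  7.17577363e-01 -2.83960861e-04] 6.675
```

View pics/w4.png

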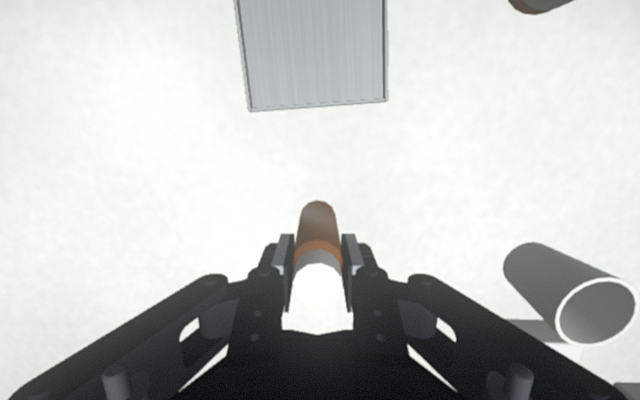

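The vial is held upright. The tray's near corners are at (249,110) and (387,101).

Run:
```python
from h import *
import json
np.set_printoptions(precision=4,suppress=True)
m=json.load(open("w4.json"))
a=ray("wrist",249,110,.014,m)[:2];b=ray("wrist",387,101,.014,m)[:2];x=(b-a)/np.linalg.norm(b-a);y=np.array([-x[1],x[0]])
print(a,b,np.linalg.norm(b-a),x);c=(a+b)/2+y*.085;t=c-y*.036;print("centre",c,"target",t)
p=np.array([.5442,.1354]);tx=np.array([-.0303,.9995]);ty=np.array([.9995,.0303]);print("tool dx,dy cm",(t-p)@tx*100,(t-p)@ty*100)
```

```text
[0.4791 0.2092] [0.6057 0.2208] 0.12712120389997558 [0.9958 0.0914]
centre [0.5347 0.2997] target [0.538  0.2638]
tool dx,dy cm 12.855651471707311 -0.2345232051862699
```

```bash
python3 -m handwheel '[{"x":1,"y":0,"z":0,"rx":0,"ry":0,"rz":0,"claw":0.8},{"x":2.5,"y":-0.1,"z":0,"rx":0,"ry":0,"rz":0,"claw":0.8},{"x":3,"y":-0.1,"z":0,"rx":0,"ry":0,"rz":0,"claw":0.8},{"x":3,"y":-0.1,"z":0,"rx":0,"ry":0,"rz":0,"claw":0.8},{"x":2.2,"y":0,"z":0.5,"rx":0,"ry":0,"rz":0,"claw":0.8}]' && python3 -m handwheel '[{"x":0.9,"y":0,"z":1,"rx":0,"ry":0,"rz":0,"claw":0.8},{"x":0,"y":0,"z":2,"rx":0,"ry":0,"rz":0,"claw":0.8},{"x":0,"y":0,"z":2,"rx":0,"ry":0,"rz":0,"claw":0.8},{"x":0,"y":0,"z":1.5,"rx":0,"ry":0,"rz":0,"claw":0.8},{"x":0,"y":0,"z":1,"rx":0,"ry":0,"rz":0,"claw":0.8}]' && python3 -m handwheel '[{"x":0,"y":0,"z":0.5,"rx":0,"ry":0,"rz":0,"claw":0.8},{"x":0,"y":0,"z":0.2,"rx":0,"ry":0,"rz":0,"claw":0.8},{"x":0,"y":0,"z":0.1,"rx":0,"ry":0,"rz":0,"claw":0.8},{"x":0,"y":0,"z":0,"rx":0,"ry":0,"rz":0,"claw":0.8}]'
```

```text
time_s: 7.35
eef_pos: [0.5373, 0.2562, 0.1175]
tool_rot: [-0.0, 0.695, 0.719, 0.001]
contact_force: [0.1, 0.2, -1.3]
opening: 0.295
gripper_force: 19.8
time_s: 7.98
eef_pos: [0.5367, 0.2619, 0.0409]
tool_rot: [-0.0, 0.696, 0.718, -0.001]
contact_force: [0.3, -0.1, -0.1]
opening: 0.289
gripper_force: 19.8
time_s: 8.48
eef_pos: [0.5373, 0.263, 0.0346]
tool_rot: [0.0, 0.696, 0.718, 0.0]
contact_force: [-0.7, 0.4, 0.2]
opening: 0.295
gripper_force: 19.8
```

```bash
python3 -m handwheel '[{"x":0,"y":0,"z":0.1,"rx":0,"ry":0,"rz":0,"claw":0.8},{"x":0,"y":0,"z":0.1,"rx":0,"ry":0,"rz":0,"claw":0.8},{"x":0,"y":0,"z":0,"rx":0,"ry":0,"rz":0,"claw":0.8}]' && python3 -m handwheel '[{"x":0,"y":0,"z":0.1,"rx":0,"ry":0,"rz":0,"claw":0.8},{"x":0,"y":0,"z":0,"rx":0,"ry":0,"rz":0,"claw":0.8}]'
```

```text
time_s: 8.85
eef_pos: [0.5369, 0.2628, 0.0322]
tool_rot: [-0.0, 0.696, 0.718, -0.0]
contact_force: [0.2, -0.6, -0.7]
opening: 0.286
gripper_force: 19.8
time_s: 9.1
eef_pos: [0.5372, 0.263, 0.0315]
tool_rot: [0.0, 0.696, 0.718, 0.0]
contact_force: [-1.0, -0.8, 2.6]
opening: 0.292
gripper_force: 20.1
```

```bash
python3 -m handwheel '[{"x":0,"y":0,"z":0,"rx":0,"ry":0,"rz":0,"claw":0.7},{"x":0,"y":0,"z":0,"rx":0,"ry":0,"rz":0,"claw":0.66},{"x":0,"y":0,"z":0,"rx":0,"ry":0,"rz":0,"claw":0.6},{"x":0,"y":0,"z":0,"rx":0,"ry":0,"rz":0,"claw":0.5},{"x":0,"y":0,"z":0,"rx":0,"ry":0,"rz":0,"claw":0.4}]' && python3 -m handwheel '[{"x":0,"y":0,"z":0,"rx":0,"ry":0,"rz":0,"claw":0.4},{"x":0,"y":0,"z":-2,"rx":0,"ry":0,"rz":0,"claw":0.4},{"x":0,"y":0,"z":-4,"rx":0,"ry":0,"rz":0,"claw":0.4},{"x":0,"y":0,"z":-5,"rx":0,"ry":0,"rz":0,"claw":0.4},{"x":0,"y":0,"z":-4,"rx":0,"ry":0,"rz":0,"claw":0.4}]' && python3 -m handwheel '[{"x":-3,"y":0,"z":-1,"rx":0,"ry":0,"rz":0,"claw":0.4},{"x":-5,"y":0.2,"z":0,"rx":0,"ry":0,"rz":0,"claw":0},{"x":-5,"y":0,"z":0,"rx":0,"ry":0,"rz":0,"claw":0},{"x":-5,"y":0,"z":0,"rx":0,"ry":0,"rz":0,"claw":0},{"x":-5,"y":0,"z":0,"rx":0,"ry":0,"rz":0,"claw":0}]' && python3 -m handwheel '[{"x":-5,"y":0,"z":0,"rx":0,"ry":0,"rz":0,"claw":0},{"x":-2,"y":0,"z":0,"rx":0,"ry":0,"rz":0,"claw":0},{"x":0,"y":0,"z":0,"rx":0,"ry":0,"rz":0,"claw":0},{"x":0,"y":0,"z":0,"rx":0,"ry":0,"rz":0,"claw":0}]'; python3 look.py w5; python3 look.py s5 scene
python3 - <<'E'
from h import *
a=cv2.imread("pics/w5.png");b=cv2.imread("pics/s5.png")
o=np.zeros((600,800,3),np.uint8)
o[:300,:480]=cv2.resize(a,(480,300),interpolation=3);o[300:600,:400]=cv2.resize(b[130:230,220:353],(400,300),interpolation=2);o[300:600,400:800]=cv2.resize(b[230:330,320:453],(400,300),interpolation=2)
o[:300,490:790]=cv2.resize(a[70:270,290:490],(300,300),interpolation=2)
cv2.imwrite("pics/c5.png",o)
E
```

```text
time_s: 9.72
eef_pos: [0.537, 0.2629, 0.0312]
tool_rot: [-0.0, 0.696, 0.718, -0.0]
contact_force: [0.2, -0.0, -0.1]
opening: 0.6
gripper_force: 0.0
time_s: 10.35
eef_pos: [0.5378, 0.2632, 0.185]
tool_rot: [0.0, 0.696, 0.718, 0.002]
contact_force: [0.5, -0.1, -0.3]
opening: 0.598
gripper_force: 0.0
time_s: 10.98
eef_pos: [0.5466, 0.0316, 0.193]
tool_rot: [0.001, 0.696, 0.718, 0.001]
contact_force: [1.3, -0.2, -0.4]
opening: 0.999
gripper_force: 0.0
time_s: 11.48
eef_pos: [0.5488, -0.0352, 0.1919]
tool_rot: [-0.0, 0.695, 0.719, 0.001]
contact_force: [-0.1, -0.5, -0.2]
opening: 1.001
gripper_force: 0.0
[ 0.54882642 -0.03519827  0.19192657] [-5.64387947e-05  6.95174857e-01  7.18840328e-01  7.05465707e-04] 11.475
[ 0.54874745 -0.03483109  0.19168771] [-1.73922430e-04  6.94843370e-01  7.19160859e-01  5.64430050e-04] 11.525
```

View pics/c5.png

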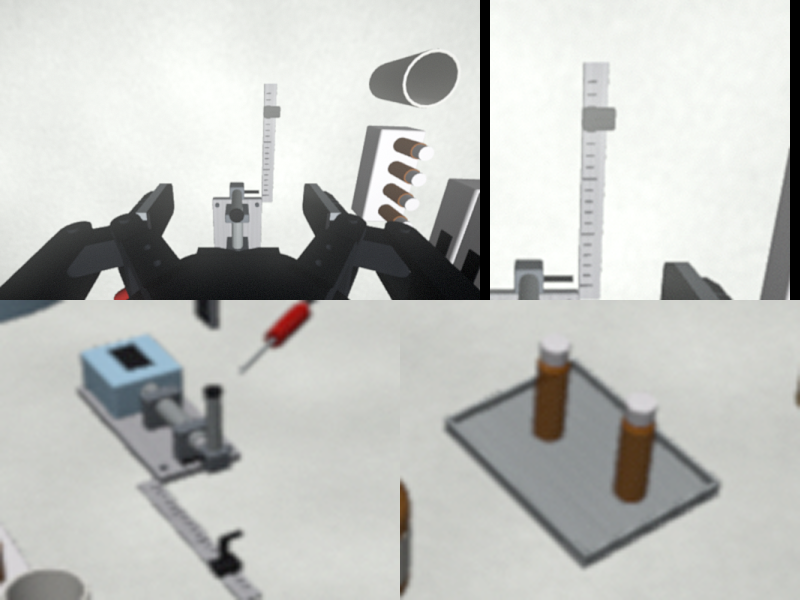

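The vial stands in the tray beside the other one. The scene crop shows the blade tip at about scene pixel (300,208). I'll move the wrist camera to the clip's far side so the blade stands out against the table.

```bash
python3 -m handwheel '[{"x":-1,"y":2,"z":0,"rx":0,"ry":0,"rz":0,"claw":0},{"x":-1,"y":4,"z":1,"rx":0,"ry":0,"rz":0,"claw":0},{"x":-1,"y":4,"z":2,"rx":0,"ry":0,"rz":0,"claw":0},{"x":0,"y":1,"z":1,"rx":0,"ry":0,"rz":0,"claw":0},{"x":0,"y":0,"z":0,"rx":0,"ry":0,"rz":0,"claw":0}]'; python3 -m handwheel '[{"x":0,"y":0,"z":0,"rx":0,"ry":0,"rz":0,"claw":0},{"x":0,"y":0,"z":0,"rx":0,"ry":0,"rz":0,"claw":0}]'; python3 look.py w6
python3 - <<'E'
from h import *
import json
m=json.load(open("w6.json"));a=cv2.imread("pics/w6.png");p=proj("wrist",[.589,.003,.044],m);print(p,proj("wrist",[.586,-.126,.044],m))
u,v=p.astype(int);u0=max(u-50,0);v0=max(v-60,0);print(u0,v0)
o=np.zeros((600,800,3),np.uint8);o[:480,:480]=cv2.resize(a[v0:v0+120,u0:u0+120],(480,480),interpolation=2);o[:200,480:]=cv2.resize(a,(320,200))
cv2.imwrite("pics/c6.png",o)
E
```

```text
time_s: 12.2
eef_pos: [0.6585, -0.0617, 0.1496]
tool_rot: [-0.001, 0.695, 0.719, -0.001]
contact_force: [-0.9, -0.6, -0.7]
opening: 0.998
gripper_force: 0.0
time_s: 12.45
eef_pos: [0.6593, -0.063, 0.1524]
tool_rot: [0.0, 0.696, 0.718, 0.001]
contact_force: [0.5, -0.4, -0.1]
opening: 0.997
gripper_force: 0.0
[ 0.65926883 -0.06300139  0.15236722] [3.32067374e-04 6.95600562e-01 7.18428490e-01 5.02649861e-04] 12.45
[243.70947939 118.42700179] [245.41688683 245.48601301]
193 58
```

View pics/c6.png

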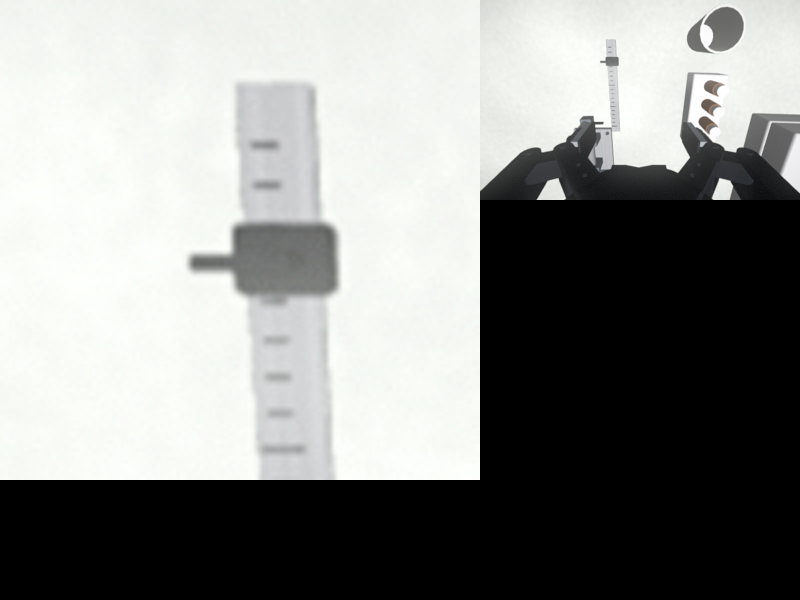

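The blade is clear now. Its tip is at crop (191,263), which is full (240.8,123.7), and the pointer is near (240,246) in the same view.

Run:
```python
from h import *
import json
np.set_printoptions(precision=4,suppress=True)
m=json.load(open("w6.json"));g=cv2.cvtColor(cv2.imread("pics/w6.png"),6).astype(float)
print("blade cols");print(g[118:130,236:256:2].astype(int));print("ptr");print(g[236:256,230:256:2].astype(int))
def cen(r0,r1,c0,c1):
    d=np.clip(225-g[r0:r1,c0:c1],0,None).sum(1);return (d*np.arange(r0,r1)).sum()/d.sum()
vb=cen(116,132,242,249);print("vb",vb,ray("wrist",241,vb,.044,m))
```

```text
blade cols
[[252 249 248 247 249 248 250 228 102 112]
 [252 250 250 250 250 252 253 231 107 108]
 [250 250 248 246 245 244 248 226 109 114]
 [252 250 224 196 199 197 199 183 113 115]
 [252 250 191 128 129 129 130 129 116 117]
 [252 252 174 108 108 109 107 112 116 114]
 [252 250 180 120 118 120 118 118 115 119]
 [250 250 212 161 164 163 165 156 116 116]
 [248 249 241 221 223 224 224 210 121 117]
 [250 250 249 247 249 250 252 240 131 119]
 [249 249 250 249 250 250 252 244 136 124]
 [250 249 247 248 249 249 250 244 142 123]]
ptr
[[250 252 252 250 253 253 252 253 253 253 254 252 253]
 [249 250 250 251 250 252 254 253 253 253 254 253 254]
 [248 248 250 251 250 252 252 252 253 252 252 253 254]
 [249 249 249 248 252 250 252 250 252 252 252 253 254]
 [250 250 251 252 252 252 252 250 248 252 252 252 254]
 [253 252 254 254 255 254 254 253 252 252 252 252 253]
 [249 247 247 250 250 250 247 247 244 250 252 251 252]
 [196 196 194 198 196 197 194 193 196 248 253 252 253]
 [105 104 106 108 106 103 106 103 132 248 253 250 252]
 [ 71  69  70  70  67  70  70  70 114 247 253 252 252]
 [ 77  75  72  76  74  74  70  70 134 252 253 252 250]
 [ 74  80  76  76  74  79  85  84 165 254 253 252 252]
 [102 133 130 132 132 138 153 154 204 254 253 252 250]
 [164 220 218 216 216 220 225 223 239 252 252 253 250]
 [183 253 249 249 252 252 252 250 252 252 253 252 252]
 [178 254 252 252 253 253 253 251 252 253 253 253 253]
 [175 254 250 251 254 254 253 253 252 253 254 254 253]
 [167 250 247 250 250 248 250 249 250 252 252 253 250]
 [140 217 212 215 216 216 217 218 218 218 221 218 221]
 [100 151 151 151 151 154 156 156 155 156 155 156 157]]
vb 123.20188943317005 [ 0.5863 -0.0014  0.044 ]
```

Run:
```python
from h import *
import json
np.set_printoptions(precision=4,suppress=True)
m=json.load(open("w6.json"));R=lambda u,v,z=.044:ray("wrist",u,v,z,m)[:2]
T=np.array(m["world_to_cam"]);print("cam",-T[:3,:3].T@T[:3,3])
print("blade edges",R(244,121.3),R(244,125.4),"tip",R(240,123.4))
print("ptr edges",R(240,243.4),R(240,248.3),"upper at z.038",R(240,243.4,.038),"tip",R(246.3,246))
```

```text
cam [0.6573 0.0069 0.3237]
blade edges [0.5892 0.0004] [ 0.589  -0.0033] tip [ 0.5854 -0.0016]
ptr edges [ 0.5804 -0.1238] [ 0.5802 -0.1294] upper at z.038 [ 0.5788 -0.1266] tip [ 0.5869 -0.1266]
```

```bash
python3 -c "
from h import *
print(manip.read_state()['qpos'])"
```

```text
[-0.06476391  0.53727954  0.16881022  1.58035971 -0.10075749  1.03119152
  0.16444075]
```

```bash
python3 -m handwheel '[{"x":0,"y":0,"z":0,"rx":0,"ry":0,"rz":9.9,"claw":0},{"x":0,"y":0,"z":0,"rx":0,"ry":0,"rz":9.9,"claw":0},{"x":0,"y":0,"z":0,"rx":0,"ry":0,"rz":9.9,"claw":0},{"x":0,"y":0,"z":0,"rx":0,"ry":0,"rz":9.9,"claw":0},{"x":0,"y":0,"z":0,"rx":0,"ry":0,"rz":9.9,"claw":0}]' 60 && python3 -m handwheel '[{"x":0,"y":0,"z":0,"rx":0,"ry":0,"rz":9.9,"claw":0},{"x":0,"y":0,"z":0,"rx":0,"ry":0,"rz":9.9,"claw":0},{"x":0,"y":0,"z":0,"rx":0,"ry":0,"rz":9.9,"claw":0},{"x":0,"y":0,"z":0,"rx":0,"ry":0,"rz":9.9,"claw":0},{"x":0,"y":0,"z":0,"rx":0,"ry":0,"rz":0.4,"claw":0}]' && python3 -m handwheel '[{"x":-2,"y":1,"z":0,"rx":0,"ry":0,"rz":0,"claw":0},{"x":-4,"y":2,"z":0,"rx":0,"ry":0,"rz":0,"claw":0},{"x":-4,"y":2,"z":0,"rx":0,"ry":0,"rz":0,"claw":0},{"x":-1.1,"y":1.1,"z":0,"rx":0,"ry":0,"rz":0,"claw":0.4},{"x":0,"y":0,"z":0,"rx":0,"ry":0,"rz":0,"claw":0.4}]' && python3 -m handwheel '[{"x":0,"y":0,"z":0,"rx":0,"ry":0,"rz":0,"claw":0.4},{"x":0,"y":0,"z":0,"rx":0,"ry":0,"rz":0,"claw":0.4}]' ; python3 look.py w7
```

```text
time_s: 13.12
eef_pos: [0.6594, -0.0633, 0.1521]
tool_rot: [-0.0, 0.934, 0.358, 0.001]
contact_force: [0.7, -1.1, 0.4]
opening: 1.0
gripper_force: 0.0
time_s: 13.75
eef_pos: [0.6594, -0.0631, 0.1518]
tool_rot: [-0.0, 1.0, 0.021, 0.0]
contact_force: [1.0, -0.0, 0.4]
opening: 0.997
gripper_force: 0.0
time_s: 14.38
eef_pos: [0.5512, -0.1297, 0.152]
tool_rot: [-0.0, 1.0, 0.02, 0.001]
contact_force: [0.6, -0.3, 0.6]
opening: 0.609
gripper_force: 0.0
time_s: 14.62
eef_pos: [0.5522, -0.1277, 0.1511]
tool_rot: [-0.0, 1.0, 0.022, 0.0]
contact_force: [0.4, -0.3, 0.1]
opening: 0.603
gripper_force: 0.0
[ 0.55223252 -0.12766523  0.15106769] [-3.40003514e-05  9.99766593e-01  2.16038388e-02  1.82489281e-04] 14.625
```

View pics/w7.png

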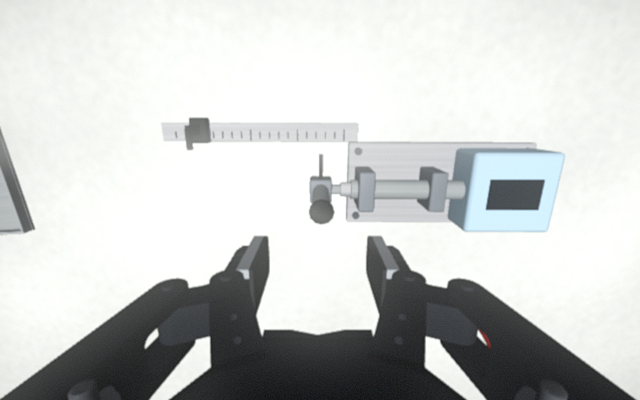

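The pin cap is at (320,212), the pointer tip at (321,155) and the blade tip at (190,149), all clear.

Run:
```python
from h import *
import json
np.set_printoptions(precision=4,suppress=True)
m=json.load(open("w7.json"));R=lambda u,v,z=.044:ray("wrist",u,v,z,m)[:2]
g=cv2.cvtColor(cv2.imread("pics/w7.png"),6).astype(float)
print(g[156:172:3,314:330].astype(int));print(g[144:153:2,182:200].astype(int))
k=(g<110).astype(np.uint8);k[:, :300]=0;k[:,340:]=0;k[:195]=0;k[230:]=0;print("cap box",cv2.boundingRect(k))
print("cap",R(320.5,212,.112),"ptr",R(321,158),"blade",R(189.5,148))
```

```text
[[255 255 255 255 245 175 143 151 180 231 255 255 255 255 255 255]
 [255 255 255 255 247 178 140 148 181 233 255 255 255 255 255 255]
 [255 255 255 255 247 172 137 144 175 234 255 255 255 255 255 255]
 [255 255 255 255 245 170 135 135 175 234 255 255 255 255 255 255]
 [255 255 255 255 244 169 126 134 172 233 255 255 255 255 255 255]
 [255 255 255 255 245 167 121 129 172 234 255 255 255 255 255 255]]
[[255 255 255 245 189 146 141 145 140 143 193 252 255 255 255 255 255 254]
 [255 255 255 247 195 150 144 146 143 145 183 239 255 255 255 255 255 255]
 [255 255 255 255 229 168 147 149 148 148 168 216 254 255 255 255 255 255]
 [255 255 255 255 252 234 231 229 231 234 242 254 255 255 255 255 255 255]
 [255 255 255 255 255 255 255 255 255 255 255 255 255 255 255 255 255 255]]
cap box (313, 200, 20, 16)
cap [ 0.5509 -0.1288] ptr [ 0.5827 -0.1285] blade [ 0.5869 -0.0028]
```

```bash
python3 -m handwheel '[{"x":-0.1,"y":0.1,"z":1.5,"rx":0,"ry":0,"rz":0,"claw":0.4},{"x":0,"y":0,"z":3,"rx":0,"ry":0,"rz":0,"claw":0.4},{"x":0,"y":0,"z":3,"rx":0,"ry":0,"rz":0,"claw":0.4},{"x":0,"y":0,"z":1.5,"rx":0,"ry":0,"rz":0,"claw":0.4},{"x":0,"y":0,"z":0,"rx":0,"ry":0,"rz":0,"claw":0.4}]' && python3 -m handwheel '[{"x":0,"y":0,"z":0,"rx":0,"ry":0,"rz":0,"claw":0.6},{"x":0,"y":0,"z":0,"rx":0,"ry":0,"rz":0,"claw":0.7},{"x":0,"y":0,"z":0,"rx":0,"ry":0,"rz":0,"claw":0.75},{"x":0,"y":0,"z":0,"rx":0,"ry":0,"rz":0,"claw":0.85},{"x":0,"y":0,"z":0,"rx":0,"ry":0,"rz":0,"claw":1}]' 60 && python3 -m handwheel '[{"x":0,"y":0,"z":0,"rx":0,"ry":0,"rz":0,"claw":1},{"x":0,"y":0,"z":0,"rx":0,"ry":0,"rz":0,"claw":1}]' 60
```

```text
time_s: 15.3
eef_pos: [0.5489, -0.1298, 0.0597]
tool_rot: [-0.0, 1.0, 0.02, -0.002]
contact_force: [-0.7, -0.9, -0.0]
opening: 0.595
gripper_force: 0.0
time_s: 15.92
eef_pos: [0.5509, -0.1308, 0.0622]
tool_rot: [0.0, 1.0, 0.02, 0.001]
contact_force: [-1.0, -1.5, 6.4]
opening: 0.196
gripper_force: 58.3
time_s: 16.18
eef_pos: [0.5509, -0.1308, 0.0622]
tool_rot: [0.0, 1.0, 0.02, 0.001]
contact_force: [-1.5, -2.0, 6.1]
opening: 0.196
gripper_force: 58.3
```

```bash
python3 -m handwheel '[{"x":0,"y":-0.5,"z":0,"rx":0,"ry":0,"rz":0,"claw":1},{"x":0,"y":-1,"z":0,"rx":0,"ry":0,"rz":0,"claw":1},{"x":0,"y":-1.5,"z":0,"rx":0,"ry":0,"rz":0,"claw":1},{"x":0,"y":-1.5,"z":0,"rx":0,"ry":0,"rz":0,"claw":1},{"x":0,"y":-1.5,"z":0,"rx":0,"ry":0,"rz":0,"claw":1}]' && python3 -m handwheel '[{"x":0,"y":-1.5,"z":0,"rx":0,"ry":0,"rz":0,"claw":1},{"x":0,"y":-1.5,"z":0,"rx":0,"ry":0,"rz":0,"claw":1},{"x":0,"y":-1.5,"z":0,"rx":0,"ry":0,"rz":0,"claw":1},{"x":0,"y":-1,"z":0,"rx":0,"ry":0,"rz":0,"claw":1},{"x":0,"y":-0.5,"z":0,"rx":0,"ry":0,"rz":0,"claw":1}]' && python3 -m handwheel '[{"x":0,"y":0,"z":0,"rx":0,"ry":0,"rz":0,"claw":1},{"x":0,"y":0,"z":0,"rx":0,"ry":0,"rz":0,"claw":1}]'; python3 look.py w8; python3 look.py s8 scene
python3 - <<'E'
from h import *
import json
m=json.load(open("w8.json"));a=cv2.imread("pics/w8.png");p=proj("wrist",[.587,-.002,.044],m);print(p)
u0=max(int(p[0])-40,0);v0=max(int(p[1])-40,0);print(u0,v0);s=cv2.imread("pics/s8.png");q=proj("scene",[.587,-.002,.044]);print(q);us,vs=(q-[40,50]).astype(int);print(us,vs)
o=np.zeros((480,800,3),np.uint8);o[:,:480]=cv2.resize(a[v0:v0+80,u0:u0+80],(480,480),interpolation=2);o[:400,480:]=cv2.resize(s[vs:vs+100,us:us+80],(320,400),interpolation=2)
cv2.imwrite("pics/c8.png",o)
E
```

```text
time_s: 16.8
eef_pos: [0.5485, -0.0717, 0.0622]
tool_rot: [0.001, 1.0, 0.019, 0.001]
contact_force: [0.2, -5.5, 6.6]
opening: 0.194
gripper_force: 58.7
time_s: 17.42
eef_pos: [0.5462, -0.0124, 0.0622]
tool_rot: [0.001, 1.0, 0.02, 0.001]
contact_force: [-0.7, -8.1, 6.3]
opening: 0.196
gripper_force: 58.7
time_s: 17.68
eef_pos: [0.5462, -0.0128, 0.0622]
tool_rot: [0.001, 1.0, 0.019, 0.001]
contact_force: [-0.4, -7.5, 7.2]
opening: 0.196
gripper_force: 58.7
[ 0.54615312 -0.01281515  0.06220337] [0.00140977 0.99981039 0.01938906 0.00112314] 17.675
[ 0.54615886 -0.01287709  0.06219653] [0.00142198 0.99981132 0.01934009 0.00112472] 17.725
[305.15622889 160.57973059]
265 120
[299.27898426 206.73258636]
259 156
```

View pics/c8.png

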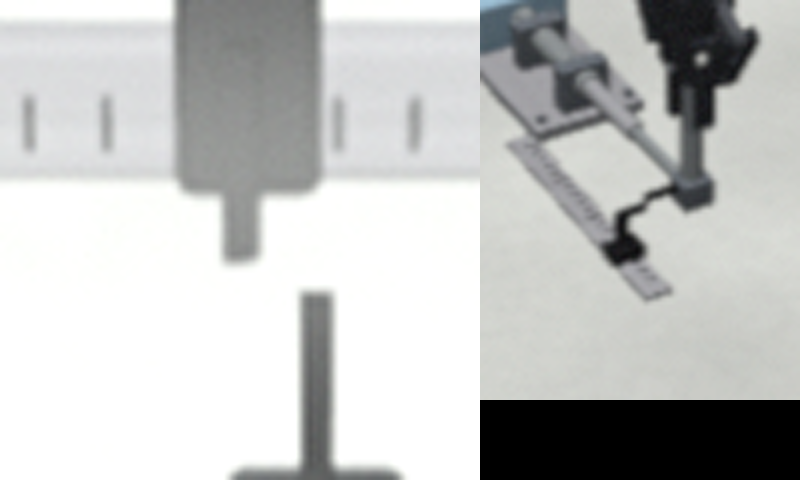

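The wrist crop shows the pointer at column 317 and the blade at 241 (6x zoom), so the rod still needs several mm.

```bash
cat > gap.py <<'E'
import sys,json
from h import *
def gap(n):
    m=json.load(open(n+".json"));g=cv2.cvtColor(cv2.imread(f"pics/{n}.png"),6).astype(float)
    def cen(r0,r1,c0,c1):
        d=np.clip(225-g[r0:r1,c0:c1],0,None).sum(0);c=np.arange(c0,c1);k=np.argmax(d);s=slice(max(k-5,0),k+6);return (d[s]*c[s]).sum()/d[s].sum()
    ub=cen(155,161,295,330);up=cen(172,190,295,335)
    B=ray("wrist",ub,160,.044,m);P=ray("wrist",up,172,.044,m)
    u=np.array([-.04,.999,0]);L=np.array([.999,.04,0]);print(ub,up,B,P,"along mm",1e3*(B-P)@u,"lateral mm",1e3*(B-P)@L)
gap(sys.argv[1])
E
python3 gap.py w8
```

```text
304.7072888546086 317.3236378125311 [ 0.58737001 -0.00169552  0.044     ] [ 0.57971114 -0.01027023  0.044     ] along mm 8.259777859890209 lateral mm 7.994197686401472
```

```bash
python3 -m handwheel '[{"x":0,"y":-0.3,"z":0,"rx":0,"ry":0,"rz":0,"claw":1},{"x":0,"y":-0.3,"z":0,"rx":0,"ry":0,"rz":0,"claw":1},{"x":0,"y":-0.2,"z":0,"rx":0,"ry":0,"rz":0,"claw":1},{"x":0,"y":0,"z":0,"rx":0,"ry":0,"rz":0,"claw":1},{"x":0,"y":0,"z":0,"rx":0,"ry":0,"rz":0,"claw":1}]'; python3 look.py w9; python3 gap.py w9
python3 - <<'E'
from h import *
import json
m=json.load(open("w9.json"));a=cv2.cvtColor(cv2.imread("pics/w9.png"),6).astype(float)
for r in(154,156,158,160,168,172,176,180):print(r,a[r,292:320].astype(int))
# bar direction from its edges at z=.005
for r0,r1 in((118,132),(142,156)):
    for c in(200,250,350,400):
        d=np.diff(a[r0:r1,c]);print(r0,c,r0+np.argmax(abs(d)),d[np.argmax(abs(d))])
E
```

```text
time_s: 18.4
eef_pos: [0.5459, -0.0052, 0.0622]
tool_rot: [0.002, 1.0, 0.019, 0.001]
contact_force: [-0.1, -7.6, 6.5]
opening: 0.198
gripper_force: 58.7
[ 0.54585068 -0.00515501  0.06219511] [0.00152014 0.9998144  0.01917338 0.00111445] 18.4
316.15288611544463 317.26048362412 [ 0.58734787 -0.00154241  0.044     ] [ 0.57940304 -0.00256846  0.044     ] along mm 0.7072377597242295 lateral mm 7.97792751241286
154 [254 253 254 253 254 254 254 253 254 254 254 254 253 254 253 254 253 253
 254 254 247 209 161 148 151 150 150 196]
156 [253 254 254 254 253 254 253 254 254 254 254 253 254 254 253 253 253 254
 253 254 247 211 162 147 147 148 148 196]
158 [254 253 254 254 254 254 254 254 254 254 254 254 254 254 254 254 254 254
 254 255 247 209 157 145 149 143 148 196]
160 [254 254 253 254 254 254 254 254 254 254 255 254 254 255 254 254 254 253
 254 254 248 209 155 142 143 144 147 192]
168 [255 254 255 255 255 255 255 255 255 255 255 255 255 255 255 255 254 255
 254 255 254 255 247 215 207 207 207 212]
172 [255 255 255 255 255 255 255 255 255 255 255 255 255 255 255 255 255 255
 255 255 255 255 225 154 123 126 123 137]
176 [255 255 255 255 255 255 255 255 255 255 255 255 255 255 255 255 255 255
 255 255 255 255 241 160 113 119 116 132]
180 [255 255 255 255 255 255 255 254 255 255 255 255 255 255 255 255 255 255
 255 255 255 255 244 153 108 109 111 126]
118 200 120 3.0
118 250 119 1.0
118 350 123 -18.0
118 400 122 -19.0
142 200 148 3.0
142 250 143 -1.0
142 350 149 25.0
142 400 148 24.0
```

```bash
python3 -m handwheel '[{"x":0,"y":-0.06,"z":0,"rx":0,"ry":0,"rz":0,"claw":1},{"x":0,"y":0,"z":0,"rx":0,"ry":0,"rz":0,"claw":1},{"x":0,"y":0,"z":0,"rx":0,"ry":0,"rz":0,"claw":1},{"x":0,"y":0,"z":0,"rx":0,"ry":0,"rz":0,"claw":1}]'; python3 look.py w10; python3 gap.py w10
```

```text
time_s: 18.95
eef_pos: [0.5458, -0.0047, 0.0622]
tool_rot: [0.002, 1.0, 0.019, 0.001]
contact_force: [-0.0, -8.7, 7.0]
opening: 0.195
gripper_force: 58.7
[ 0.54583908 -0.00466007  0.06219787] [0.00155313 0.99981478 0.01914938 0.00113847] 18.95
316.9223337049424 317.25415652879155 [ 0.58734703 -0.00155221  0.044     ] [ 0.57938313 -0.00206908  0.044     ] along mm 0.19778851711836196 lateral mm 7.976613206329553
```

```bash
python3 -c "
from station import manip
print(manip.hand_in())"
```

```text
the job is handed in; nothing more can be done
None
```

I handed the job in at about 19 s: the vial stands in the tray beside the other one, and the rod is still held with its pointer about 0.2 mm from the mark by the last wrist-camera reading.

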